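# Lock the orange battery pack into the charging dock

## Task

Take the battery pack with the orange cap, set it lengthways on the sprung black pad of the grey charging dock, and press it straight down until the two yellow catches snap over its foot. Leave it locked in, fully down and level, and leave the pack with the green cap where it stands.

Things in the scene. Friction and masses are not known exactly. Their poses are not given: they have to be found in the camera images.
- pack_orange: The pack to load: dark grey, orange cap, upright on the table, about 0.28 kg. Origin: centre of its underside; x along its length, z up. Foot 90 (x) x 46 (y) x 9 mm high; on it the body, 60 x 42 mm, from 9 up to 58 mm (cap: top 6 mm), leaving a 15 mm ledge at each end of the foot. Grip it across y (42 mm). Either way round fits the dock.
- pack_green: A pack of the same shape with a green cap, to be left where it is. Same origin and axes.
- dock: Charging dock, fixed, turned anew each time: dark grey base 184 (x) x 106 (y) x 6 mm. Origin: centre of its underside; x along its length. The pack goes in centred, its x along the dock's x. Blue corner guides, end cheeks and yellow end catches reach up to 55 mm, spread outward above 40 mm; below, the foot has 12 mm of play all round. The middle 60 mm of each long side is open for fingers.
- pad (a joint): Travel (m) of the dock's black sprung pad (80 x 44 mm): 0 at rest, its top 44 mm above the table; straight down to the stop at 0.030 (14 mm above the table). Spring 9 N at rest, 14 N at the stop; the two catches add up to 5 N. They snap over the end ledges of the foot at 0.028 or deeper; pressed less far, the pad lifts the pack back up.
There are look-alikes about, which are no part of the job. What is shaped like the dock but purple is not meant.

How it is judged:
On the way:
1. The orange-capped pack, standing over the dock's pad, is pressed down by the robot (horizontal distance between pack_orange and dock below 0.022 m and z of pack_orange in the frame of dock below 0.034 m and contact force between any of the fingers, the arm and pack_orange above 1 N).
At the end, for the whole second after the job is handed in: The catches hold the orange-capped pack down in the dock: underside under 21 mm above the dock's underside, within 20 mm of its centre, upright within 7 degrees, in line within 20 degrees, at rest; the green-capped pack is within 30 mm of where it stood (z of pack_orange in the frame of dock below 0.021 m and horizontal distance between pack_orange and dock below 0.02 m and angle between pack_orange's own z axis and vertical below 0.12 rad and angle between the x axis of pack_orange and the x axis of dock, either way round below 0.35 rad and linear speed of pack_orange below 0.02 m/s and distance of pack_green from where it was at the start of the episode below 0.03 m); the robot touches nothing.
It fails at once if The green-capped pack is moved more than 30 mm or tipped over (distance of pack_green from where it was at the start of the episode above 0.03 m or angle between pack_green's own z axis and vertical above 0.5 rad).
It also fails if it takes over 40 s, if anything falls off the work surface, if the arm or the gripper's body presses on something with over 40 N, if the wrist force passes 120 N, or if a joint passes its speed limit or range.

## Robot

A 6-joint arm with a two-finger parallel gripper is mounted at the origin on the work surface. World frame = base frame: x ahead of the robot, y to its left, z up, the work surface at z = 0. Lengths are in m, angles in rad, forces in N, time in s.
With the tool pointing down it reaches from about 0.275 to 0.975 m from the base axis. Payload 8.4 kg.
Tool frame: the origin (TCP) lies midway between the tips of the shut fingers; the grasp point (between the pads) lies arm.grip_depth behind it (arm.grip_depth is the distance from the TCP to the grasp point, in m); z points along the fingers, x is the direction in which the jaws open and shut, and the axes are right-handed (so a half turn about z gives the same grasp; the last joint's range is limited). The gripper opens to 92 mm and grips with 3 to 60 N. Pads are 20 mm wide; open, the fingers measure 128 mm over their backs; the gripper's body (75 mm by 189 mm) begins 69 mm behind the grasp point.
Start: joints at [1.327, 0.353, 1.633, -0, 1.155, -0.002], TCP at [0.15, 0.607, 0.191] pointing down, gripper open.
Joint ranges: [-2.63, 2.63], [-0.92, 2.1], [0.06, 2.66], [-1.3, 4.44], [0, 2.69], [-3.02, 3.02]. Speed limits (rad/s): [2.22, 2.22, 2.79, 3.14, 3.14, 3.14].

## Interface

Orientations are given as a unit quaternion [x, y, z, w].
In Python, from cell import arm, optics, order gives the robot as it stands.
- The arm moves only by the shell command python3 -m inch 'ROWS' [OPENING]. ROWS is JSON, a list that holds one entry, the list of rows, each a list of 6 numbers: the shift along the tool's x, y, z in m, then the turn, a rotation vector about the tool's x, y, z in degrees. A call has exactly 10 rows; each row is the pose to reach, as a shift and turn from the pose commanded when the call began, along the tool's axes at that moment; what a row does not reach only later rows make up. A row lasts 1/8 s, in which the tool goes at most 62.5 mm and 10.7 degrees, less where a joint would pass 70% of its speed; a pose out of reach is approached as far as the arm can. A call with a gripper value outside its range is refused whole. OPENING is the opening, from 0 (shut) to 1 (fully open), set as the call begins (- or left out, the last holds). The fingers move at their own pace and stop on an object; the grip force is fixed at half the most. Time passes only in rows, so rows that repeat a pose let the fingers close, or fill a call up. It gives the time, the measured TCP pose, the force and the opening at its end, in the units of the state.
- arm.observe(): the state, without advancing time (a new reading comes with each control period).
- optics.read_camera(name): name is "side" or "top" or "wrist"; returns a dict with "image" (384x512x3 uint8, blue, green, red), "mtx" (3x3 intrinsics, pixels), "rvec" (rotation vector, rad) and "tvec" (3), from world to camera coordinates, as OpenCV has them. Camera axes: x right, y down, z forward; pixel columns grow to the right and rows downward; lengths in m; the calibration is good to about 2 mm. A picture is of the moment at which its call begins. There is no depth.
- order.close_job(): hands the job in, once; it reports no verdict.
The state is a dict: "t": time; "joint_positions": joint angles; "joint_velocities": joint speeds; "joint_torque": joint torques, N m; "tcp_pos": TCP position; "eef_rot": TCP orientation; "force": force on the tool from outside, world axes, zero at the start; "moment": the same for the moment, N m; "finger_gap": finger opening in m.
Only numpy, scipy, OpenCV 4.12 (cv2) and the standard library are available. Lean on these libraries where they do the work, as an engineer would, in place of code of your own. Each camera call takes 0.05 s, during which the arm holds its last target.

## Working session

There is one attempt and no reset: what is moved stays moved. The work goes in short steps, Python scripts to look and compute and a shell command to move; the robot and the scene stay as the last step left them, time stands still between calls to the robot, and variables do not carry over. Pictures are saved under pics/ and viewed, and the job is handed in when it is done.

```bash
ls; mkdir -p pics; python3 - <<'E'
from cell import arm, optics, order
import cv2,numpy as np
s=arm.observe(); print(s['t'],s['tcp_pos'],s['eef_rot'],s['finger_gap'],s['force'],arm.grip_depth)
for n in ('side','top','wrist'):
    c=optics.read_camera(n); cv2.imwrite(f'pics/{n}0.png',c['image']); np.savez(f'pics/{n}0.npz',**c)
    R=cv2.Rodrigues(c['rvec'])[0]; print(n,-R.T@np.array(c['tvec']).ravel(),R[2],c['mtx'][0])
E
```

```text
pics
0.0 [0.1495328  0.60629599 0.19076162] [ 7.87209759e-01  6.16684929e-01 -5.39251979e-04  4.50748252e-04] 0.09157760527060572 [-0.0328146   0.2149093  -0.35513458] 0.0187
side [0.2070225  0.44022988 0.61724316] [ 0.3111508  -0.59820482 -0.73846881] [362.92772982   0.         255.09721131]
top [0.40333284 0.00767557 1.2472983 ] [ 0.04090636  0.0021668  -0.99916063] [465.23196277   0.         253.83245353]
wrist [0.07573705 0.62506629 0.38434335] [ 0.26331739 -0.06711742 -0.96237166] [271.74077624   0.         254.25448595]
```

View pics/top0.png

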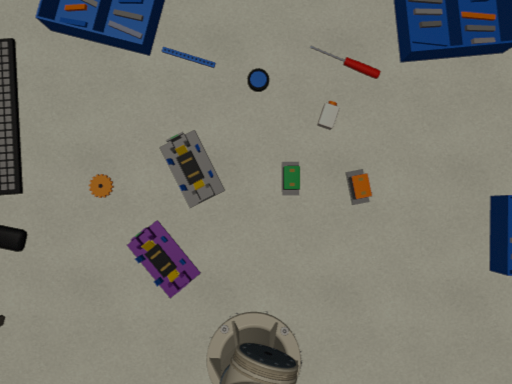

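View pics/side0.png

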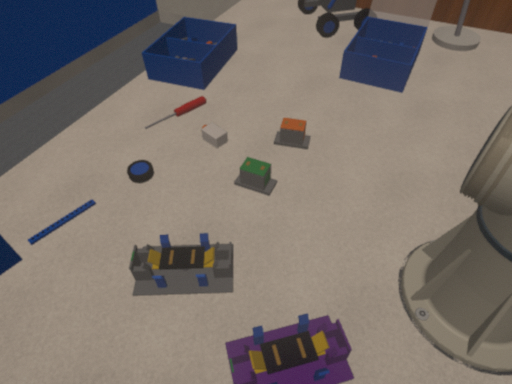

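View pics/wrist0.png

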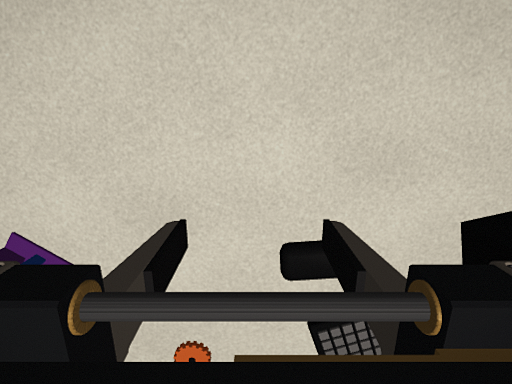

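```bash
python3 - <<'E'
import cv2,numpy as np
im=cv2.imread('pics/top0.png')
a=cv2.resize(im[155:220,270:400],None,fx=6,fy=6,interpolation=cv2.INTER_CUBIC)
b=cv2.resize(im[120:220,140:250],None,fx=6,fy=6,interpolation=cv2.INTER_CUBIC)
cv2.imwrite('pics/c1.png',a);cv2.imwrite('pics/c2.png',b)
E
```

```text
(no output)
```

View pics/c1.png

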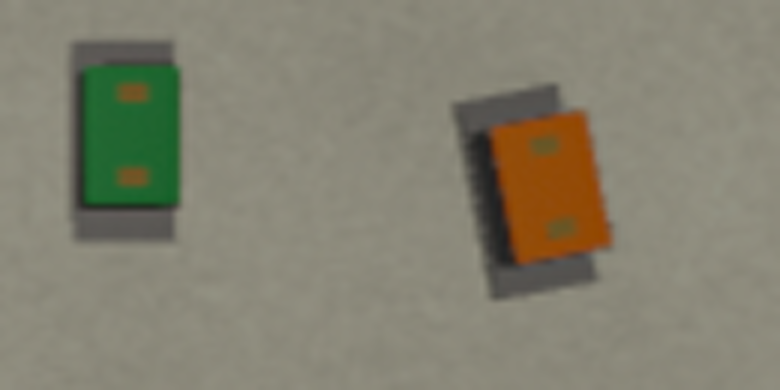

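View pics/c2.png

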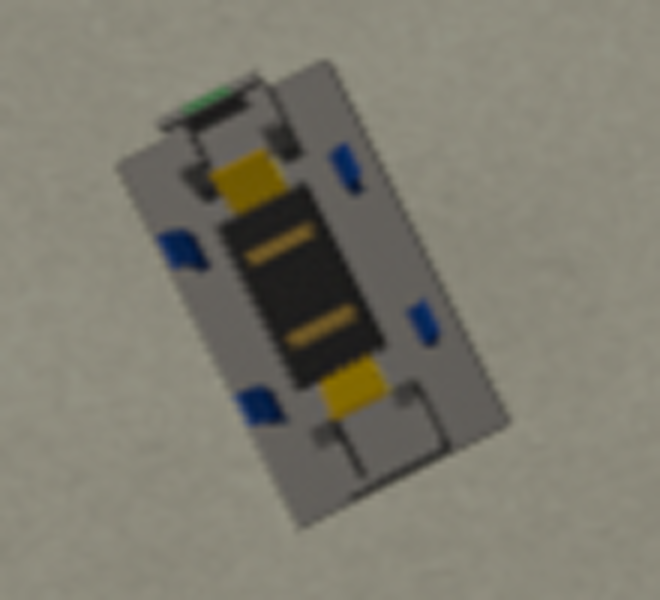

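Candidates for the pack: orange-capped grey pack (360,187), green pack (291,177), white box with orange end (328,115), orange gear (101,186), orange bars in the crates (75,7), (478,15). I choose (360,187): the crop shows a grey foot with ledges and an orange cap. Docks: grey (192,168) and purple (163,258); I choose the grey one.

```bash
cat >h.py <<'E'
import cv2,numpy as np
def ray(c,uv,z):
    R=cv2.Rodrigues(c['rvec'])[0]; t=np.array(c['tvec']).ravel()
    p=cv2.undistortPoints(np.float64(uv).reshape(-1,1,2),c['mtx'],None).reshape(-1,2)
    d=np.c_[p,np.ones(len(p))]@R; o=-R.T@t
    return o+d*((z-o[2])/d[:,2])[:,None]
def quad(c,uv,z,nm):
    P=ray(c,uv,z)[:,:2]; e=P-np.roll(P,-1,0); L=np.linalg.norm(e,axis=1)
    i=0 if L[0]+L[2]>L[1]+L[3] else 1
    d=e[i]-e[i+2]; print(nm,P.mean(0).round(4),'long ang',round(np.degrees(np.arctan2(d[1],d[0]))%180,2),L.round(4))
def rect(c,mask,z,nm):
    cs=max(cv2.findContours(mask.astype(np.uint8),0,2)[0],key=cv2.contourArea)
    quad(c,cv2.boxPoints(cv2.minAreaRect(cs)),z,nm)
E
python3 - <<'E'
from h import *
c=np.load('pics/top0.npz'); im=c['image']
f=lambda q,x,y:(np.float64(q)+.5)/6-.5+[x,y]
quad(c,f([(455,103),(556,84),(597,280),(492,299)],270,155),.009,'ofoot')
quad(c,f([(72,42),(173,42),(174,240),(73,241)],270,155),.009,'gfoot')
quad(c,f([(490,128),(585,111),(611,247),(516,265)],270,155),.058,'ocap')
quad(c,f([(118,165),(330,60),(511,423),(302,528)],140,120),.006,'dock')
quad(c,f([(218,226),(303,186),(383,348),(300,388)],140,120),.044,'pad')
hsv=cv2.cvtColor(im,cv2.COLOR_BGR2HSV)
m=(hsv[...,0]<18)&(hsv[...,1]>180); m[:, :330]=0; m[:150]=0; m[220:]=0
rect(c,m,.058,'ocapmask')
s=np.load('pics/side0.npz'); 
hs=cv2.cvtColor(s['image'],cv2.COLOR_BGR2HSV); m=(hs[...,0]<18)&(hs[...,1]>150); m[:,:260]=0;m[:,330:]=0;m[:110]=0;m[150:]=0
y,x=np.nonzero(m); print(x.min(),x.max(),y.min(),y.max())
a=cv2.resize(s['image'][220:310,115:250],None,fx=5.8,fy=5.8,interpolation=2); cv2.imwrite('pics/c3.png',a)
b=cv2.resize(s['image'][105:160,260:330],None,fx=8,fy=8,interpolation=2); cv2.imwrite('pics/c4.png',b)
E
```

```text
ofoot [ 0.4649 -0.2644] long ang 12.48 [0.0458 0.0888 0.0474 0.0885]
gfoot [ 0.4818 -0.0855] long ang 1.85 [0.0449 0.0881 0.0448 0.0886]
ocap [ 0.4644 -0.2645] long ang 11.99 [0.0413 0.059  0.0412 0.0594]
dock [0.4998 0.177 ] long ang 28.63 [0.1056 0.1818 0.1038 0.1821]
pad [0.4995 0.178 ] long ang 28.51 [0.0406 0.0785 0.0397 0.0788]
ocapmask [ 0.4646 -0.264 ] long ang 12.52 [0.0402 0.0582 0.0402 0.0581]
281 304 118 130
```

View pics/c3.png

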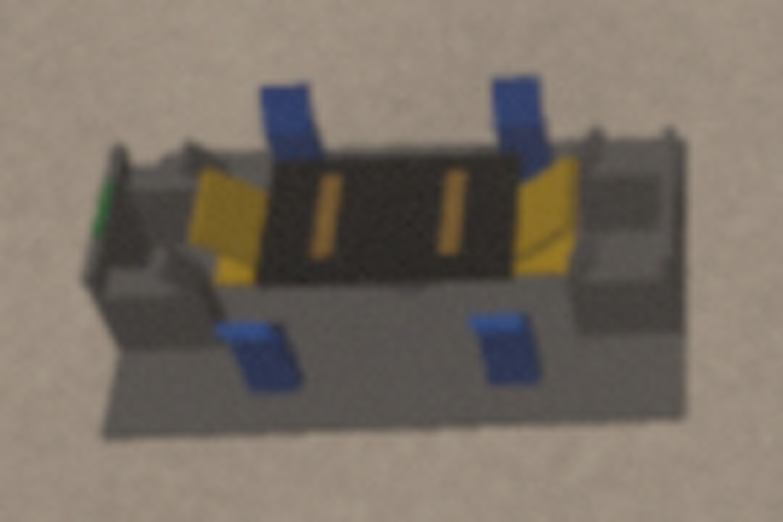

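View pics/c4.png

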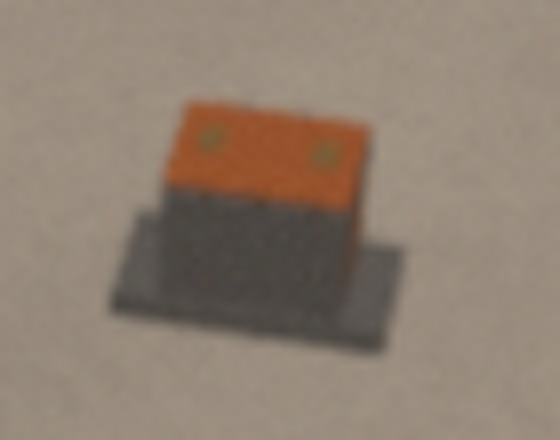

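```bash
python3 -m inch '[[[-0.05,0.0334,0,0,0,-2.6],[-0.1,0.0668,0,0,0,-5.2],[-0.15,0.1002,0,0,0,-7.9],[-0.2,0.1337,0,0,0,-10.5],[-0.25,0.1671,0,0,0,-13.1],[-0.3,0.2005,0,0,0,-15.7],[-0.35,0.2339,0,0,0,-18.3],[-0.4,0.2673,0,0,0,-21],[-0.45,0.3007,0,0,0,-23.6],[-0.5,0.3342,0,0,0,-26.2]]]' 1
cat > go.py <<'E'
import sys,numpy as np
from scipy.spatial.transform import Rotation as Rn
from cell import arm
x,y,z,a=map(float,sys.argv[1:5])
s=arm.observe(); R=Rn.from_quat(s['eef_rot'])
d=R.inv().apply(np.array([x,y,z])-s['tcp_pos'])
m=R.as_matrix(); X=m[:,0]; cur=np.degrees(np.arctan2(X[1],X[0]))
b=np.radians(a); T=np.array([[np.cos(b),np.sin(b),0],[np.sin(b),-np.cos(b),0],[0,0,-1]]).T
rv=np.degrees((R.inv()*Rn.from_matrix(T)).as_rotvec())
print('t',s['t'],'tcp',s['tcp_pos'].round(4) if hasattr(s['tcp_pos'],'round') else s['tcp_pos'],'ang',cur.round(2),'F',np.round(s['force'],2),'gap',s['finger_gap'])
print('shift',d.round(4),'turn',rv.round(2),'tilt',np.degrees(np.arccos(-m[2,2])).round(2))
E
python3 go.py 0.465 -0.265 0.12 102.3
```

```text
t: 1.4
tcp_pos: [0.3548, 0.0395, 0.1918]
eef_rot: [0.626, 0.78, 0.0, 0.0]
force: [0.6, 1.0, -0.4]
finger_gap: 0.0923
t 1.4 tcp [0.3548 0.0395 0.1918] ang 102.44 F [ 0.59  0.96 -0.36] gap 0.09234972554231771
shift [-0.3211  0.0419  0.0719] turn [0.07 0.   0.14] tilt 0.07
```

```bash
python3 -m inch '[[[-0.05,0.0065,0.005,0,0,0],[-0.1,0.013,0.01,0,0,0],[-0.15,0.0195,0.015,0,0,0],[-0.2,0.026,0.025,0,0,0],[-0.25,0.0325,0.035,0,0,0],[-0.29,0.0378,0.045,0,0,0],[-0.321,0.0419,0.055,0,0,0],[-0.321,0.0419,0.055,0,0,0],[-0.321,0.0419,0.055,0,0,0],[-0.321,0.0419,0.055,0,0,0]]]'
python3 go.py 0.465 -0.265 0.012 102.3
python3 - <<'E'
from cell import optics
import cv2,numpy as np
for n in ('wrist','side'):
    c=optics.read_camera(n); cv2.imwrite(f'pics/{n}1.png',c['image']); np.savez(f'pics/{n}1.npz',**c)
E
```

```text
t: 2.65
tcp_pos: [0.4638, -0.2624, 0.1368]
eef_rot: [0.627, 0.779, 0.0, 0.0]
force: [-0.2, 0.7, -0.1]
finger_gap: 0.0919
t 2.65 tcp [ 0.4638 -0.2624  0.1368] ang 102.39 F [-0.22  0.71 -0.14] gap 0.0919161193669496
shift [-0.0028  0.0006  0.1248] turn [ 0.01 -0.    0.09] tilt 0.01
```

View pics/wrist1.png

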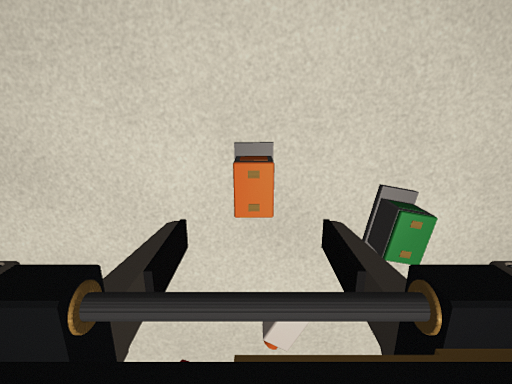

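View pics/side1.png

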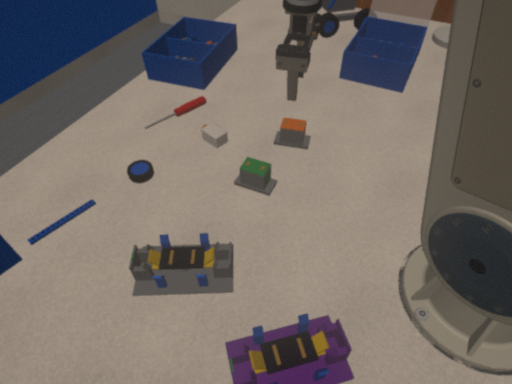

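The wrist view has the orange cap at (254,189), centred between the fingers and aligned with them. The green pack at (410,230) lies outside the right finger. I'll cross-check with the wrist calibration.

```bash
python3 - <<'E'
from h import *
c=np.load('pics/wrist1.npz'); hsv=cv2.cvtColor(c['image'],cv2.COLOR_BGR2HSV)
m=(hsv[...,0]<18)&(hsv[...,1]>150); m[:,:225]=0;m[:,285:]=0;m[:158]=0;m[225:]=0
m=cv2.morphologyEx(m.astype(np.uint8),cv2.MORPH_CLOSE,np.ones((9,9)))
cs=max(cv2.findContours(m,0,2)[0],key=cv2.contourArea); print(cv2.boundingRect(cs))
rect(c,m,.058,'cap wrist')
quad(c,[(233.5,161.5),(272.5,161.5),(273.5,216.5),(234,216.5)],.058,'hand')
E
```

```text
(233, 158, 41, 59)
cap wrist [ 0.4603 -0.2648] long ang 12.23 [0.0402 0.0621 0.0427 0.0621]
hand [ 0.4622 -0.2639] long ang 13.0 [0.0394 0.0592 0.0422 0.0592]
```

```bash
python3 -m inch '[[[-0.001,0,0.02,0,0,0],[-0.002,0,0.05,0,0,0],[-0.002,0,0.08,0,0,0],[-0.002,0,0.1,0,0,0],[-0.002,0,0.115,0,0,0],[-0.002,0,0.123,0,0,0],[-0.002,0,0.123,0,0,0],[-0.002,0,0.123,0,0,0],[-0.002,0,0.123,0,0,0],[-0.002,0,0.123,0,0,0]]]'
python3 -m inch '[[[0,0,0,0,0,0],[0,0,0,0,0,0],[0,0,0,0,0,0],[0,0,0,0,0,0],[0,0,0,0,0,0],[0,0,0,0,0,0],[0,0,0,0,0,0],[0,0,0,0,0,0],[0,0,0,0,0,0],[0,0,0,0,0,0]]]' 0
python3 go.py 0.465 -0.265 0.12 102.3
```

```text
t: 4.0
tcp_pos: [0.4647, -0.2654, 0.0139]
eef_rot: [0.627, 0.779, 0.0, 0.0]
force: [-0.4, -0.6, 0.1]
finger_gap: 0.0918
t: 5.25
tcp_pos: [0.4643, -0.2651, 0.0134]
eef_rot: [0.627, 0.779, -0.0, -0.0]
force: [-1.1, 2.3, 0.5]
finger_gap: 0.0419
t 5.25 tcp [ 0.4643 -0.2651  0.0134] ang 102.35 F [-1.14  2.32  0.53] gap 0.0419399733770955
shift [ 0.      0.0007 -0.1066] turn [-0.01 -0.01  0.05] tilt 0.01
```

```bash
python3 -m inch '[[[0,0,-0.01,0,0,0],[0,0,-0.03,0,0,0],[0,0,-0.06,0,0,0],[0,0,-0.09,0,0,0],[0,0,-0.115,0,0,0],[0,0,-0.13,0,0,0],[0,0,-0.13,0,0,0],[0,0,-0.13,0,0,0],[0,0,-0.13,0,0,0],[0,0,-0.13,0,0,0]]]'
python3 go.py 0.4998 0.1778 0.145 118.5
python3 - <<'E'
from cell import optics
import cv2,numpy as np
for n in ('wrist','side'):
    c=optics.read_camera(n); cv2.imwrite(f'pics/{n}2.png',c['image']); np.savez(f'pics/{n}2.npz',**c)
E
```

```text
t: 6.5
tcp_pos: [0.4641, -0.265, 0.1427]
eef_rot: [0.627, 0.779, -0.0, -0.001]
force: [0.2, 0.3, -1.6]
finger_gap: 0.0418
t 6.5 tcp [ 0.4641 -0.265   0.1427] ang 102.35 F [ 0.23  0.28 -1.62] gap 0.04180049490601369
shift [ 0.4249  0.1296 -0.002 ] turn [ -0.05  -0.06 -16.15] tilt 0.07
```

View pics/wrist2.png

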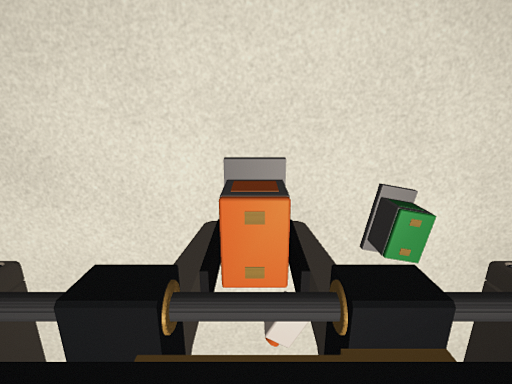

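View pics/side2.png

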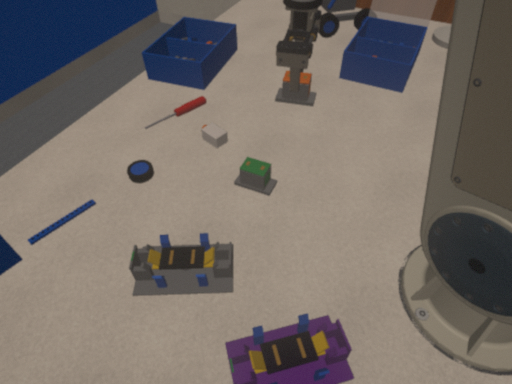

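The pack is lifted, level between the fingers (wrist cap at (255,242), side view (297,85)). Next I measure where its centre lies relative to the TCP.

```bash
python3 - <<'E'
from h import *
c=np.load('pics/wrist2.npz')
quad(c,[(219.5,197),(289,197),(288.5,287),(221.5,287)],.1427-.0134+.058,'cap')
quad(c,[(223.5,157.5),(285.5,157.5)]*2,.1427-.0134+.009,'footend')
P=ray(c,[(223.5,157.5),(285.5,157.5)],.1427-.0134+.009); print(P)
E
```

```text
cap [ 0.4626 -0.2654] long ang 12.72 [0.0398 0.0594 0.0423 0.0593]
footend [ 0.4185 -0.275 ] long ang 0.0 [0.0453 0.0453 0.0453 0.0453]
[[ 0.42332008 -0.29711955  0.1383    ]
 [ 0.41370648 -0.25284551  0.1383    ]]
```

```bash
python3 -m inch '[[[0.04,0.012,0,0,0,-2],[0.085,0.026,0,0,0,-4],[0.135,0.041,0,0,0,-6],[0.185,0.056,0,0,0,-8],[0.235,0.071,0,0,0,-10],[0.285,0.087,0,0,0,-12],[0.335,0.102,0,0,0,-14],[0.38,0.116,0,0,0,-15.5],[0.41,0.125,0,0,0,-16.1],[0.425,0.1296,0,0,0,-16.1]]]'
python3 -m inch '[[[0,0,0,0,0,0],[0,0,0,0,0,0],[0,0,0,0,0,0],[0,0,0,0,0,0],[0,0,0,0,0,0],[0,0,0,0,0,0],[0,0,0,0,0,0],[0,0,0,0,0,0],[0,0,0,0,0,0],[0,0,0,0,0,0]]]'
python3 go.py 0.4998 0.1778 0.145 118.5
python3 - <<'E'
from cell import optics
import cv2,numpy as np
for n in ('wrist','side','top'):
    c=optics.read_camera(n); cv2.imwrite(f'pics/{n}3.png',c['image']); np.savez(f'pics/{n}3.npz',**c)
E
```

```text
t: 7.85
tcp_pos: [0.5001, 0.1791, 0.1433]
eef_rot: [0.511, 0.86, -0.0, -0.0]
force: [-0.2, -0.6, -2.5]
finger_gap: 0.0418
t: 9.1
tcp_pos: [0.5001, 0.1777, 0.1435]
eef_rot: [0.512, 0.859, -0.0, -0.0]
force: [-0.3, -0.2, -2.3]
finger_gap: 0.0417
t 9.1 tcp [0.5001 0.1777 0.1435] ang 118.45 F [-0.27 -0.17 -2.3 ] gap 0.04169428164942407
shift [ 0.0003 -0.0002 -0.0015] turn [-0.   -0.   -0.05] tilt 0.0
```

View pics/wrist3.png

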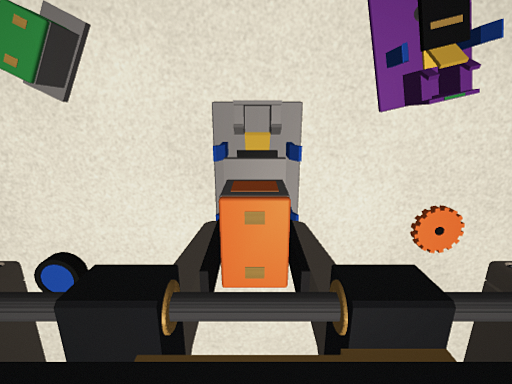

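View pics/side3.png

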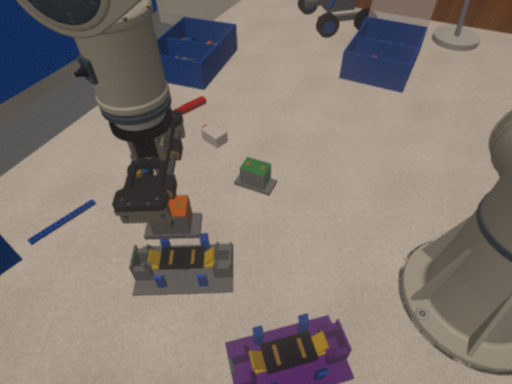

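View pics/top3.png

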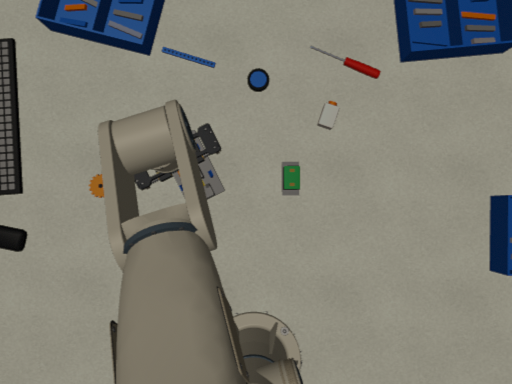

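```bash
python3 - <<'E'
from h import *
c=np.load('pics/wrist3.npz')
P=ray(c,[(213,102),(302,102)],.006)[:,:2]; print(P, P.mean(0))
d=P[1]-P[0]; print(np.linalg.norm(d),np.degrees(np.arctan2(d[1],d[0])))
u=np.array([np.cos(np.radians(28.5)),np.sin(np.radians(28.5))]); print('dock centre',P.mean(0)+.092*u)
P=ray(c,[(245,150),(271,150)],.05)[:,:2];print(P.mean(0))
quad(c,[(219.5,197),(289,197),(288.5,287),(221.5,287)],.1435-.0134+.058,'cap')
E
```

```text
[[0.44268445 0.09200612]
 [0.39376282 0.18262915]] [0.41822363 0.13731764]
0.10298476045101944 118.36179935409022
dock centre [0.49907481 0.18121624]
[0.46209091 0.16118692]
cap [0.4988 0.1767] long ang 28.82 [0.0398 0.0594 0.0423 0.0593]
```

```bash
python3 -m inch '[[[0.001,0,0.015,0,0,0],[0.002,0,0.035,0,0,0],[0.002,0,0.055,0,0,0],[0.002,0,0.07,0,0,0],[0.002,0,0.078,0,0,0],[0.002,0,0.082,0,0,0],[0.002,0,0.082,0,0,0],[0.002,0,0.082,0,0,0],[0.002,0,0.082,0,0,0],[0.002,0,0.082,0,0,0]]]'
python3 go.py 0.4998 0.1795 0.03 118.5
python3 - <<'E'
from cell import optics
import cv2,numpy as np
for n in ('wrist','side'):
    c=optics.read_camera(n); cv2.imwrite(f'pics/{n}4.png',c['image']); np.savez(f'pics/{n}4.npz',**c)
im=cv2.imread('pics/side4.png'); cv2.imwrite('pics/c5.png',cv2.resize(im[190:310,115:250],None,fx=5,fy=5,interpolation=2))
E
```

```text
t: 10.5
tcp_pos: [0.4994, 0.1795, 0.0618]
eef_rot: [0.512, 0.859, 0.0, 0.0]
force: [0.0, 0.4, -2.7]
finger_gap: 0.042
t 10.5 tcp [0.4994 0.1795 0.0618] ang 118.45 F [ 0.02  0.38 -2.69] gap 0.042028425847542523
shift [-0.0002  0.0004  0.0318] turn [ 0.03  0.   -0.05] tilt 0.03
```

View pics/wrist4.png

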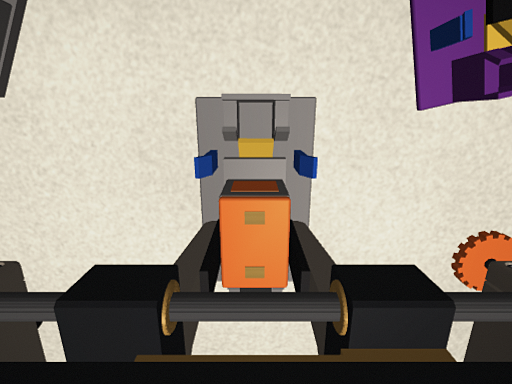

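View pics/c5.png

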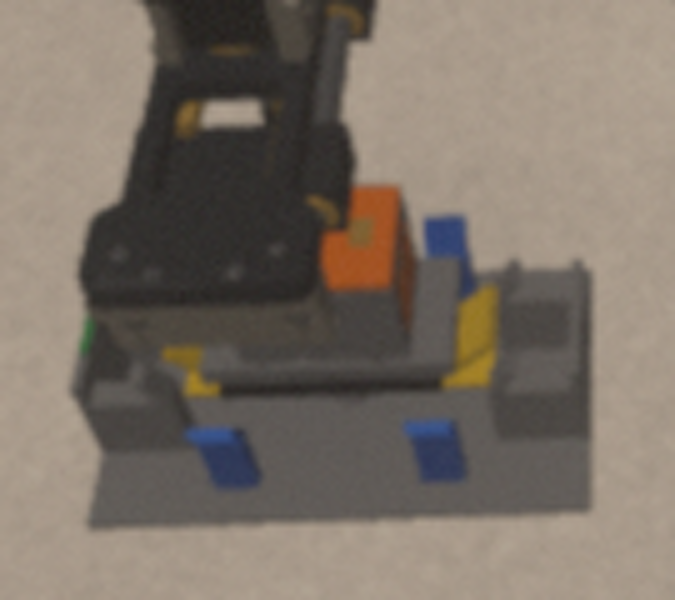

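Over the pad: foot centred between the yellow catches (side crop 195–465 vs 165–500) and between the blue guides (wrist 216/295 vs cap centre 255). Pressing.

```bash
python3 -m inch '[[[0,0,0.004,0,0,0],[0,0,0.008,0,0,0],[0,0,0.012,0,0,0],[0,0,0.016,0,0,0],[0,0,0.02,0,0,0],[0,0,0.024,0,0,0],[0,0,0.027,0,0,0],[0,0,0.03,0,0,0],[0,0,0.03,0,0,0],[0,0,0.03,0,0,0]]]'
python3 go.py 0.4998 0.1795 0.028 118.5
```

```text
t: 11.85
tcp_pos: [0.4996, 0.1796, 0.0321]
eef_rot: [0.512, 0.859, 0.0, 0.0]
force: [-2.4, -0.3, 9.1]
finger_gap: 0.0417
t 11.85 tcp [0.4996 0.1796 0.0321] ang 118.45 F [-2.42 -0.25  9.12] gap 0.0417089925534519
shift [-0.0002  0.0002  0.0041] turn [ 0.04  0.01 -0.05] tilt 0.04
```

```bash
python3 -m inch '[[[0,0,0.001,0,0,0],[0,0,0.002,0,0,0],[0,0,0.003,0,0,0],[0,0,0.004,0,0,0],[0,0,0.005,0,0,0],[0,0,0.006,0,0,0],[0,0,0.006,0,0,0],[0,0,0.006,0,0,0],[0,0,0.006,0,0,0],[0,0,0.006,0,0,0]]]'
python3 go.py 0.4998 0.1795 0.028 118.5
python3 - <<'E'
from cell import optics
import cv2,numpy as np
for n in ('wrist','side'):
    c=optics.read_camera(n); cv2.imwrite(f'pics/{n}5.png',c['image'])
im=cv2.imread('pics/side5.png'); cv2.imwrite('pics/c6.png',cv2.resize(im[190:310,115:250],None,fx=5,fy=5,interpolation=2))
E
```

```text
t: 13.1
tcp_pos: [0.4998, 0.1796, 0.0273]
eef_rot: [0.512, 0.859, 0.0, 0.0]
force: [-6.4, -0.9, 25.5]
finger_gap: 0.0419
t 13.1 tcp [0.4998 0.1796 0.0273] ang 118.45 F [-6.44 -0.89 25.49] gap 0.04190205072602496
shift [-0.0002 -0.     -0.0007] turn [ 0.06  0.01 -0.05] tilt 0.06
```

View pics/wrist5.png

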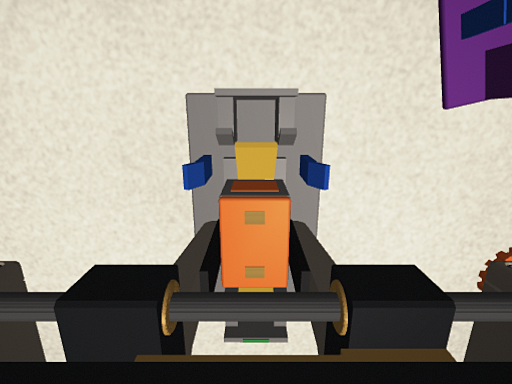

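View pics/c6.png

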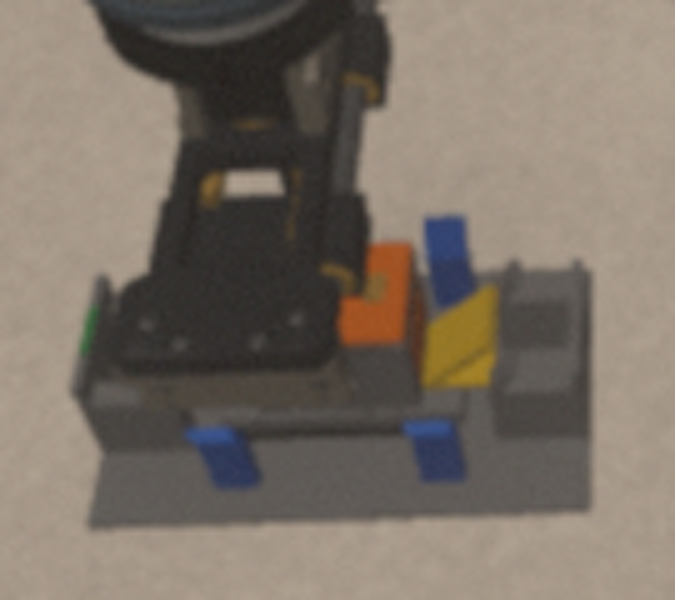

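Right catch (460,340 in crop) now lies over the ledge; underside computed at about 14 mm, force 28 N — at the stop. Release and retreat.

```bash
python3 -m inch '[[[0,0,0,0,0,0],[0,0,0,0,0,0],[0,0,0,0,0,0],[0,0,0,0,0,0],[0,0,0,0,0,0],[0,0,0,0,0,0],[0,0,0,0,0,0],[0,0,0,0,0,0],[0,0,0,0,0,0],[0,0,0,0,0,0]]]' 0.7
python3 -m inch '[[[0,0,-0.01,0,0,0],[0,0,-0.03,0,0,0],[0,0,-0.06,0,0,0],[0,0,-0.09,0,0,0],[0,0,-0.12,0,0,0],[0,0,-0.14,0,0,0],[0,0,-0.15,0,0,0],[0,0,-0.15,0,0,0],[0,0,-0.15,0,0,0],[0,0,-0.15,0,0,0]]]'
python3 - <<'E'
from cell import optics
import cv2,numpy as np
for n in ('wrist','side'):
    c=optics.read_camera(n); cv2.imwrite(f'pics/{n}6.png',c['image']); np.savez(f'pics/{n}6.npz',**c)
im=cv2.imread('pics/side6.png'); cv2.imwrite('pics/c7.png',cv2.resize(im[190:310,115:250],None,fx=5,fy=5,interpolation=2))
E
```

```text
t: 14.45
tcp_pos: [0.4992, 0.1794, 0.0255]
eef_rot: [0.512, 0.859, 0.0, 0.0]
force: [0.8, 0.2, 0.2]
finger_gap: 0.0646
t: 15.7
tcp_pos: [0.4987, 0.1793, 0.1746]
eef_rot: [0.512, 0.859, -0.001, -0.0]
force: [0.7, 0.6, -0.5]
finger_gap: 0.0643
```

View pics/wrist6.png

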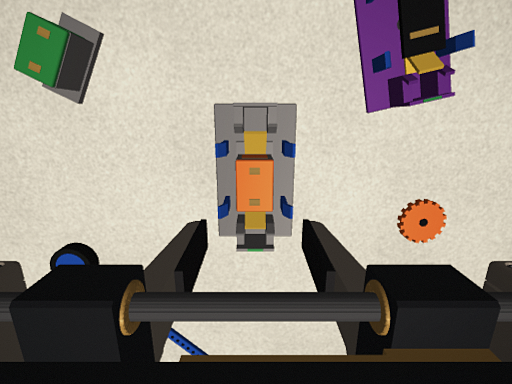

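View pics/c7.png

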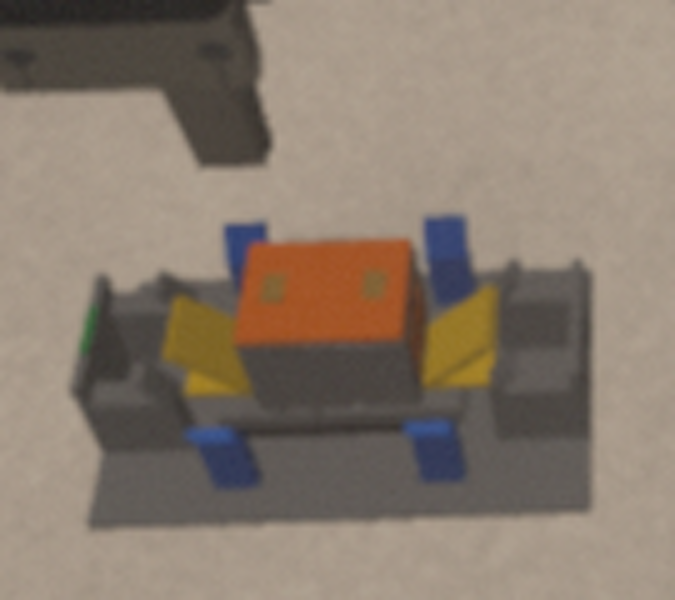

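The pack stays down: in the side crop the cap is at (325,290), same as while pressed, with both catches over the ledges. I'll triangulate its height and check the green pack.

```bash
python3 - <<'E'
from h import *
w=np.load('pics/wrist6.npz'); s=np.load('pics/side6.npz')
f=lambda q:(np.float64(q)+.5)/5-.5+[115,190]
S=f([(250,242),(411,240),(404,346),(236,342)])
Pm=lambda c:np.float64(c['mtx'])@np.c_[cv2.Rodrigues(c['rvec'])[0],np.array(c['tvec']).ravel()]
hsv=cv2.cvtColor(w['image'],cv2.COLOR_BGR2HSV); m=(hsv[...,0]<18)&(hsv[...,1]>190); m[:,:225]=0;m[:,285:]=0;m[:150]=0;m[220:]=0
y,x=np.nonzero(m); W=np.float64([[255,(160+211)/2]]); print(x.min(),x.max(),y.min(),y.max())
X=cv2.triangulatePoints(Pm(w),Pm(s),W.T,S.mean(0)[:,None]); X=(X[:3]/X[3]).ravel(); print('cap centre',X.round(4))
quad(s,S,.072,'cap side z=.072')
quad(s,S,.087,'cap side z=.087')
g0=np.load('pics/side0.npz')['image'][150:200,225:285].astype(int); print('green diff',abs(g0-s['image'][150:200,225:285]).mean())
E
python3 go.py 0.5 0.18 0.17 118.5
```

```text
236 272 155 211
cap centre [0.4974 0.1791 0.0719]
cap side z=.072 [0.4973 0.1786] long ang 25.89 [0.059  0.0451 0.0592 0.0426]
cap side z=.087 [0.4893 0.1858] long ang 25.89 [0.0574 0.0438 0.0576 0.0414]
green diff 10.587555555555555
t 15.8 tcp [0.4988 0.1793 0.1749] ang 118.44 F [-0.38 -0.06 -0.72] gap 0.06432527581818788
shift [0.0001 0.0014 0.0048] turn [-0.07 -0.01 -0.06] tilt 0.07
```

```bash
python3 - <<'E'
import cv2,numpy as np
for n in ('side0','side6','top0','top3'):
    h=cv2.cvtColor(cv2.imread(f'pics/{n}.png'),cv2.COLOR_BGR2HSV); m=cv2.inRange(h,(45,120,40),(80,255,255))
    r=(slice(150,200),slice(225,285)) if 'side' in n else (slice(155,200),slice(270,310))
    y,x=np.nonzero(m[r]); print(n,len(x),x.mean(),y.mean())
from cell import order
order.close_job()
E
```

```text
side0 0 nan nan
side6 0 nan nan
top0 335 21.432835820895523 22.03283582089552
top3 335 21.432835820895523 22.03283582089552
the job is handed in; nothing more can be done<stdin>:5: RuntimeWarning: Mean of empty slice.
  ret = ret.dtype.type(ret / rcount)
```

The orange-capped pack is locked in the grey dock, and the job was handed in at about 16 s. I gripped it across its 42 mm side, centred it over the pad and pressed it to the stop at about 28 N. Then I opened the fingers and lifted clear.

**Final position:** triangulating the cap puts its top at 71.9 mm, so the underside is about 14 mm above the table. Its centre is about 2–3 mm from the dock centre I estimated. It stayed down after release, with both yellow catches over the foot's ledges in the side picture. Side-view corners read it about 2.6° out of line with the dock, which is within the limit.

**Green-capped pack:** the top view, last taken just before the press, shows it exactly where it started. After that I only have weaker evidence:
- **Side-view colour check:** it failed, because its mask matched nothing.
- **Side-view pixel difference:** it averaged about 10.6, which I put down to image noise but did not confirm.
- **Robot path:** the arm stayed at the dock from then on and never came near that pack.

**Disagreement:** the top and wrist cameras differed by about 3–4 mm on where the dock's centre was. I placed the pack between the two, well inside the 12 mm of play.

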